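# Load a piston pin in the lever fixture and drive it home

### The arm

A 7-joint arm with a two-finger parallel gripper is mounted at the origin on a cart in front of the work surface, level with it; the furniture and walls round the work are solid. World frame = base frame: x ahead of the robot, y to its left, z up, the work surface at z = 0. Lengths are in mm, angles in rad, forces in N, time in s.
With the tool pointing down it reaches from about 425 to 950 mm from the base axis. Payload 16.7 kg.
Tool frame: the origin (TCP) lies midway between the tips of the shut fingers; the grasp point (between the pads) lies 19 mm behind it; z points along the fingers, y is the line along which they close (so a half turn about z gives the same grasp; the last joint's range is limited). The gripper opens to 94 mm and grips with 3 to 60 N. Pads are 16 mm wide; open, the fingers measure 119 mm over their backs; the gripper's body (75 mm by 177 mm) begins 78 mm behind the grasp point.
Start: joints at [-1.462, 0.426, 0.074, 1.606, -0.034, 1.111, -0.067], TCP at [172.752, 652.481, 205.467] pointing down, gripper open.
Joint ranges: [-2.85, 2.85], [-0.5, 2.14], [-1.23, 1.37], [0.21, 2.46], [-1.02, 4.16], [0.16, 2.05], [-2.73, 2.73]. Speed limits (rad/s): [1.89, 1.89, 2.39, 2.39, 3.01, 3.01, 3.01].

### API

Orientations are given as a unit quaternion [x, y, z, w].
In Python, from station import observe, cams, ticket gives the robot as it stands. The module is installed in compiled form; this text tells all that it offers.
- The arm moves only by the shell command python3 -m jog 'ROWS' [OPENING]. ROWS is a JSON object of lists of equal length, an entry for each row: "xyz": the shift along the tool's x, y, z in m, a list of three; "roll": the turn about the tool's z in degrees. In form: {"xyz": [[tx, ty, tz], ...], "roll": [roll, ...]}. A call has 1 to 20 rows; each row shifts and turns the commanded pose from where the row before left it, along the tool's axes as they then stand; what a row does not reach is not made up. A row lasts 1/8 s, in which the tool goes at most 62.5 mm and 10.7 degrees, less where a joint would pass 70% of its speed; a pose out of reach is approached as far as the arm can. A call is refused whole if a number of a shift passes 0.0625 or a number of a turn 10.7, either way. A call with a gripper value outside its range is refused whole. OPENING is the closure, from 0 (fully open) to 1 (shut), set as the call begins (- or left out, the last holds). The fingers move at their own pace and stop on an object; the grip force is fixed at half the most. Time passes only in rows, so rows that do not move let the fingers close. It gives the time, the measured TCP pose, the force, the opening and the grip force at its end, in the units of the state.
- observe(): the state, without advancing time (a new reading comes with each control period).
- cams.snapshot(name): name is "scene" or "top" or "wrist"; returns a dict with "image" (420x560x3 uint8, red, green, blue), "fx", "fy", "cx", "cy" (pixels), "camera_from_world" (4x4, takes a point from world to camera coordinates). Camera axes: x right, y up, looking along -z (the intrinsics and any distortion apply to the point x, -y, -z); pixel columns grow to the right and rows downward; lengths in mm; the calibration is good to about 2 mm. A picture is of the moment at which its call begins. There is no depth.
- ticket.finish_job(): hands the job in; it is judged then, once.
The state is a dict: "time": time; "q": joint angles; "qvel": joint speeds; "joint_efforts": joint torques, N m; "tool_pos": TCP position; "tool_rot": TCP orientation; "wrist_force": force on the tool from outside, world axes, zero at the start; "ft_torque": the same for the moment, N m; "gripper_width": opening from 0.0 (shut) to 1.0 (fully open); "grip_force": force on a finger pad.
Only numpy, scipy, OpenCV 4.12 (cv2) and the standard library are available. Lean on these libraries where they do the work, as an engineer would, in place of code of your own. Each camera call takes 0.05 s, during which the arm holds its last target. There are 200 camera calls.

### The job

Stand the piston pin upright in the bore of the lever fixture, then swing the hinged lever over and press it down on the pin until the pin has gone fully home on the stop in the bore. The depth of the stop changes from job to job, so feel for it and do not force the pin once it has bottomed. Leave the lever closed on the pin, let go, and do not disturb the other parts on the bench.

Things in the scene. Friction and masses are not known exactly. Their poses are not given: they have to be found in the camera images.
- piston_pin: plain bare-metal cylinder, 30 mm in diameter, 62 mm tall, 0.11 kg (varies), standing loose on the 3 mm thick dark desk mat. Origin: centre of its underside, z axis up along the cylinder.
- pin_top (a point): centre of the pin's upper face, 62 mm above its origin.
- fixture: fixed lever fixture: aluminium base plate (84 x 158 x 12 mm) with an upright steel tube (43 mm outside, 51 mm at the flared mouth) and a grey clevis, 108 mm high, with the lever's hinge. Origin: on the tube's axis, at the bench top; y points level from the bore to the hinge, z up. The hinge axis is parallel to x, 85 mm from the bore's axis, 95 mm above the bench.
- bore_mouth (a point): centre of the tube's mouth, on the bore's axis, 54 mm above the bench. The bore is 31.6 mm wide, widening to about 39 mm over its last 6 mm.
- clamp (a joint): lever angle, rad: 0 = level, closed, pointing along the fixture's -y over the bore; grows as it opens upward (1.57 upright; starts at 1.7 to 2.0, leaning back away from the bore; end stop 2.05). Hinge friction of about 0.35 N m holds it at any angle. It meets a pin on the undriven ring at about 0.19; with the pin home it reads about 0 to 0.1.
- clamp_hinge (a point): middle of the lever's hinge axis.
- clamp_bar (a point): middle of the lever's round cross bar (14 mm thick, 96 mm long, parallel to the hinge), 175 mm along the lever from the hinge, 10 mm above its centre line. The stem (16 mm wide) joins it at its middle, so 40 mm are free on either side. Pushing the bar down acts on the pin about twice as hard: 4 to 7 N at the bar move the pin; on the stop it rises; over about 20 N at the bar is too much.
- clamp_pad (a point): lowest point of the lever's round black pressing pad, 85 mm along the lever from the hinge and 11 mm below its centre line; it presses on the pin's upper face.
- planet_carrier: bystander: dark stepped steel shaft standing upright, 64 mm wide, 136 mm tall. Origin: centre of its underside.
- bearing: bystander: ball bearing lying flat, 52 mm across, 15 mm high. Origin: centre of its underside.
- glue_bottle: bystander: small white bottle with a red cap, standing, 45 mm wide, 88 mm tall. Origin: centre of its underside.
- ring_rest (a point): point on the bore's axis 38 mm above the bench (16 mm below the mouth), where a ring first carries the pin's foot; 46 mm of the pin then stick out. The ring slides down only under about 10 N. Below it, out of sight, a rigid stop is set somewhere between 8 and 16 mm below this point. Nothing measures it: with the pin's foot on it, the resistance rises sharply.

How it is judged:
By the outcome, as a careful person would: the job done as asked, in the order asked, and still so for the second after the job is handed in, with the robot touching nothing.
It also fails if it takes over 69 s, if anything falls off the work surface, if the arm or the gripper's body presses on something with over 40 N, if the wrist force passes 120 N, or if a joint passes its speed limit or range.

## Working session

There is one attempt and no reset: what is moved stays moved. The work goes in short steps, Python scripts to look and compute and a shell command to move; the robot and the scene stay as the last step left them, time stands still between calls to the robot, and variables do not carry over. Pictures are saved under pics/ and viewed, at most 10 in all, crops included, and the job is handed in when it is done.

```bash
mkdir -p pics; python3 - <<'E'
from station import observe,cams
import cv2,pickle
o=observe();print({k:o[k] for k in('time','tool_pos','tool_rot','wrist_force','gripper_width')})
d={}
for n in('scene','top','wrist'):
    s=cams.snapshot(n);d[n]=s;cv2.imwrite(f'pics/{n}0.png',s['image'][:,:,::-1]);print(n,s.keys(),s['fx'],s['cx'],s['cy'])
    print(s['camera_from_world'])
pickle.dump(d,open('s0.pkl','wb'))
E
```

```text
{'time': 0.0, 'tool_pos': array([172.64933528, 652.10367855, 204.80464082]), 'tool_rot': array([ 1.29035873e-01,  9.91639729e-01, -6.24427344e-04, -3.61503546e-05]), 'wrist_force': array([-0.26088248,  0.005408  , -0.47298984]), 'gripper_width': 1.0003766949580042}
scene dict_keys(['image', 'fx', 'fy', 'cx', 'cy', 'camera_from_world']) 445.9967614084905 280.44346883722034 212.2398059351898
[[ 8.00627184e-01 -5.98812983e-01 -2.04725256e-02 -5.81672079e+02]
 [ 4.48410659e-01  5.76173361e-01  6.83338963e-01 -2.32916280e+02]
 [-3.97396519e-01 -5.56279848e-01  7.29814180e-01 -8.69792135e+02]
 [ 0.00000000e+00  0.00000000e+00  0.00000000e+00  1.00000000e+00]]
top dict_keys(['image', 'fx', 'fy', 'cx', 'cy', 'camera_from_world']) 416.6734038110563 274.260134381988 208.16784906979058
[[-2.58391830e-02 -9.99320414e-01 -2.62877594e-02 -1.50678533e+02]
 [ 9.88484514e-01 -2.94634416e-02  1.48425979e-01 -6.21901168e+02]
 [-1.49099639e-01 -2.21498370e-02  9.88574065e-01 -9.18223656e+02]
 [ 0.00000000e+00  0.00000000e+00  0.00000000e+00  1.00000000e+00]]
wrist dict_keys(['image', 'fx', 'fy', 'cx', 'cy', 'camera_from_world']) 328.5211416653766 276.53373577045426 207.350237496569
[[ 2.56306246e-01  9.66594935e-01 -1.15791749e-03 -6.76071803e+02]
 [-9.37887601e-01  2.48403949e-01 -2.42203067e-01  2.48927615e+01]
 [-2.33824627e-01  6.31641554e-02  9.70224888e-01 -3.91657870e+02]
 [ 0.00000000e+00  0.00000000e+00  0.00000000e+00  1.00000000e+00]]
```

View pics/scene0.png

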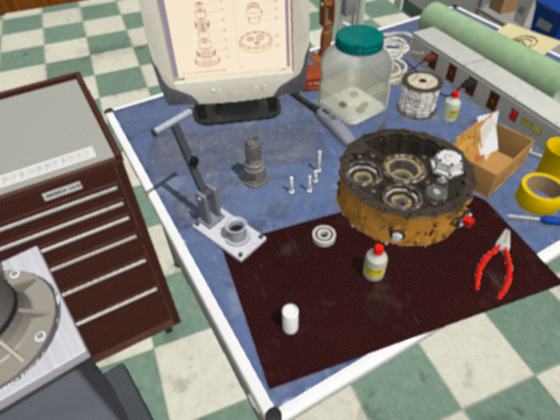

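View pics/top0.png

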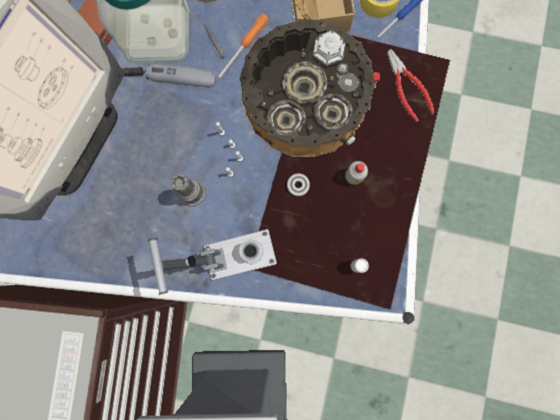

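The scene view shows the pin at about (290,319), the tube mouth at (237,228) and the lever bar at (172,122). In the top view the pin is at (360,266), the mouth at (251,250) and the bar at (158,265). I'll zoom in to measure them.

```bash
cat > h.py <<'E'
import numpy as np
def ray(s,u,v):
    M=np.array(s['camera_from_world']);R=M[:3,:3];c=-R.T@M[:3,3]
    d=R.T@np.array([(u-s['cx'])/s['fx'],-(v-s['cy'])/s['fy'],-1.]);return c,d
def onz(s,u,v,z):
    c,d=ray(s,u,v);return c+d*(z-c[2])/d[2]
def px(s,p):
    M=np.array(s['camera_from_world']);q=M[:3,:3]@np.array(p,float)+M[:3,3]
    return s['cx']+s['fx']*q[0]/-q[2],s['cy']-s['fy']*q[1]/-q[2]
def tri(obs):
    A=np.zeros((3,3));b=np.zeros(3)
    for s,u,v in obs:
        c,d=ray(s,u,v);d/=np.linalg.norm(d);P=np.eye(3)-np.outer(d,d);A+=P;b+=P@c
    x=np.linalg.solve(A,b)
    return x,[np.hypot(*(np.array(px(s,x))-(u,v))) for s,u,v in obs]
E
python3 - <<'E'
import pickle,cv2,numpy as np
from h import *
d=pickle.load(open('s0.pkl','rb'));t,s=d['top'],d['scene']
print('pin',onz(t,360,266,65),onz(s,290,309,65)); print('mouth',onz(t,251,250,54),onz(s,237,228,54)); print('bar',tri([(t,158,265),(s,172,122)]))
def crop(s,u,v,w,h,k): return cv2.resize(s['image'][v:v+h,u:u+w,::-1],None,fx=k,fy=k,interpolation=cv2.INTER_CUBIC)
a=np.hstack([crop(t,130,220,150,75,4),crop(t,335,245,50,75,4)])
b=np.hstack([crop(s,145,100,130,75,4)[:, :],crop(s,200,195,70,75,4)])
b=np.hstack([crop(s,150,105,70,75,4),crop(s,190,190,80,75,4),crop(s,265,290,50,75,4)])
cv2.imwrite('pics/z1.png',np.vstack([a,b]))if a.shape[1]==b.shape[1] else print(a.shape,b.shape)
E
```

```text
pin [ 479.98339912 -353.86607109   65.        ] [ 483.44753165 -356.42287491   65.        ]
mouth [ 522.17365102 -113.1829325    54.        ] [ 518.39652933 -122.62129418   54.        ]
bar (array([488.96640965,  36.85646381, 255.03700351]), [np.float64(0.5548362612875278), np.float64(0.4874939093698206)])
```

View pics/z1.png

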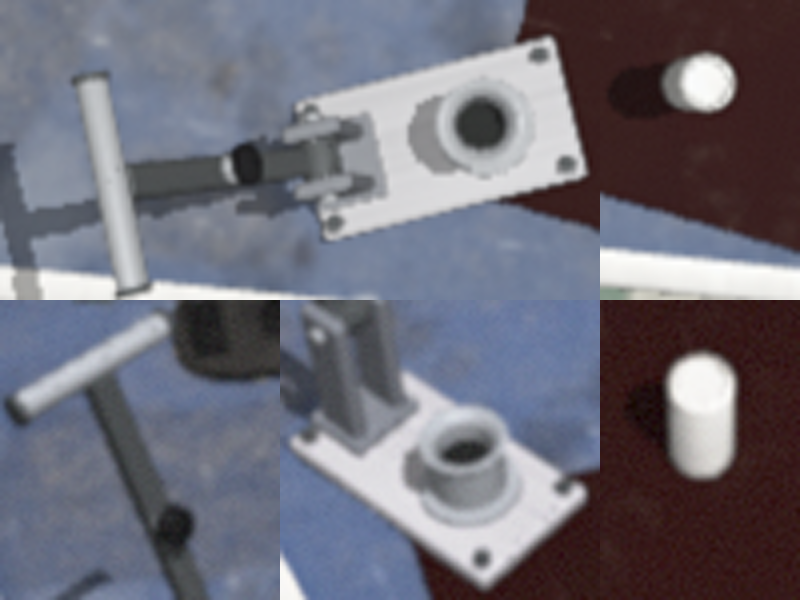

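```bash
python3 - <<'E'
import pickle,numpy as np
from h import *
np.set_printoptions(precision=1,suppress=True)
d=pickle.load(open('s0.pkl','rb'));t,s=d['top'],d['scene']
T=lambda x,y:(130+x/4-.4,220+y/4-.4)
print('pin',onz(t,361.6,265.1,65),onz(s,290.1,309.8,65),tri([(t,361.6,265.1),(s,290.1,309.8)]))
m=(t,*T(485,125));n=(s,235.8,224.1)
print('mouth',onz(*m,54),onz(*n,54),tri([m,n]))
c=[onz(t,*T(*p),12) for p in((553,37),(587,175),(325,240),(297,105))]
print('corners',np.array(c),[np.linalg.norm(c[i]-c[i-1]) for i in range(4)],np.mean(c,0))
for a,b in((0,3),(1,2)): e=c[b]-c[a];print('yaw y-axis',np.degrees(np.arctan2(e[1],e[0])))
for a,b in((0,1),(3,2)): e=c[b]-c[a];print('x-axis',np.degrees(np.arctan2(e[1],e[0])))
A,_=tri([(t,*T(92,76)),(s,193-.4,109.5-.4)]);B,_=tri([(t,*T(133,290)),(s,153.4,131.6)])
A2=tri([(t,*T(92,76)),(s,153.4,131.6)])
print('bar',A,B,np.linalg.norm(A-B),(A+B)/2,_)
E
```

```text
pin [ 481.9 -357.5   65. ] [ 482.6 -357.9   65. ] (array([ 482.2, -357.7,   65. ]), [np.float64(0.18352083229755978), np.float64(0.22118903328408107)])
mouth [ 520.3 -112.8   54. ] [ 522.5 -111.5   54. ] (array([ 520.8, -113.3,   56.7]), [np.float64(0.3131261397953114), np.float64(0.3226191230963725)])
corners [[ 573.2 -150.7   12. ]
 [ 491.6 -168.7   12. ]
 [ 457.9  -14.6   12. ]
 [ 537.1    1.8   12. ]] [np.float64(156.73424460797324), np.float64(83.6126108577756), np.float64(157.768064111983), np.float64(80.89026161457204)] [515. -83.  12.]
yaw y-axis 103.3051017534355
yaw y-axis 102.3082226550613
x-axis -167.56516688462602
x-axis -168.30999080065806
bar [538.2  44.3 260.8] [442.6  25.9 259.1] 97.38773294270979 [490.4  35.1 259.9] [np.float64(0.026284975963459058), np.float64(0.023424639076791938)]
```

The numbers agree with the given sizes:

| Item | Measured | Expected |
|---|---|---|
| Pin top | z = 65 | 65 |
| Plate | 157 x 82 mm | 158 x 84 mm |
| Bar length | 97 mm | 96 mm |
| Bar to hinge | 177 mm | 175 mm |

The fixture's y axis heads about 102°, and the lever starts at about 1.89. I'll rise, turn so the fingers close along the fixture's x axis, and cross above the lever.

```bash
python3 -m jog '{"xyz":[[0,0,-0.022],[0,0,-0.022],[0,0,-0.022],[0,0,-0.022],[0,0,-0.022],[0,0,-0.022]],"roll":[10.5,10.5,10.5,10.5,10.5,10.5]}' 0
```

```text
time: 0.9
tool_pos: [172.7, 652.3, 337.9]
tool_rot: [0.631, 0.776, -0.0, 0.0]
wrist_force: [-1.4, -0.2, -0.3]
gripper_width: 1.002
grip_force: 0.0
```

```bash
python3 -m jog '{"xyz":[[-0.0508,0.0242,0],[-0.0508,0.0242,0],[-0.0508,0.0242,0],[-0.0508,0.0242,0],[-0.0508,0.0242,0],[-0.0508,0.0242,0],[-0.0508,0.0242,0],[-0.0508,0.0242,0],[-0.0508,0.0242,0],[-0.0588,-0.004,0],[-0.0588,-0.004,0],[-0.0588,-0.004,0],[-0.0588,-0.004,0],[-0.0588,-0.004,0],[-0.0588,-0.004,0],[-0.0485,-0.0201,0],[-0.0485,-0.0201,0],[-0.0485,-0.0201,0],[-0.0485,-0.0201,0],[-0.0485,-0.0201,0]],"roll":[0,0,0,0,0,0,0,0,0,0,0,0,0,0,0,0,0,0,0,0]}'; python3 - <<'E'
from station import observe,cams
import cv2,pickle
print(observe()['tool_pos'],observe()['tool_rot'])
s=cams.snapshot('wrist');cv2.imwrite('pics/w1.png',s['image'][:,:,::-1]);pickle.dump(s,open('w1.pkl','wb'))
from h import *
print(px(s,(482.2,-357.7,65)),px(s,(482.2,-357.7,3)))
E
```

```text
time: 3.4
tool_pos: [485.5, -358.0, 337.4]
tool_rot: [0.628, 0.778, 0.0, -0.0]
wrist_force: [0.9, 0.1, 0.9]
gripper_width: 1.001
grip_force: 0.0
[ 485.50219739 -358.04059808  337.40916593] [ 6.27896511e-01  7.78296832e-01  1.05536156e-04 -2.17191623e-05]
(np.float64(274.08864719376885), np.float64(177.82871373180484)) (np.float64(274.39323522686686), np.float64(171.71394008506033))
```

View pics/w1.png

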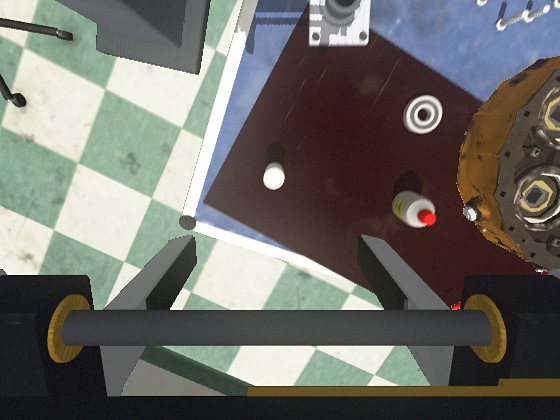

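The wrist view puts the pin top at (274,177), which matches the projection of (274.1,177.8). The bottle at (415,210) is clear of the fingers. I'll go down to TCP z = 30, so the grasp is 46 mm above the pin's foot.

```bash
python3 -m jog '{"xyz":[[0.001,-0.0032,0.05],[0,0,0.06],[0,0,0.06],[0,0,0.05],[0,0,0.04],[0,0,0.03],[0,0,0.0175],[0,0,0],[0,0,0]],"roll":[0,0,0,0,0,0,0,0,0]}' 0; python3 -m jog '{"xyz":[[0,0,0],[0,0,0],[0,0,0],[0,0,0],[0,0,0],[0,0,0],[0,0,0],[0,0,0]],"roll":[0,0,0,0,0,0,0,0]}' 1
```

```text
time: 4.58
tool_pos: [483.0, -356.9, 31.1]
tool_rot: [0.628, 0.778, 0.0, 0.001]
wrist_force: [-0.1, 0.5, 0.0]
gripper_width: 0.999
grip_force: 0.0
time: 5.58
tool_pos: [482.4, -356.4, 30.0]
tool_rot: [0.628, 0.778, -0.0, -0.0]
wrist_force: [-1.7, -1.1, 1.0]
gripper_width: 0.312
grip_force: 30.0
```

```bash
python3 -m jog '{"xyz":[[0,0,-0.03],[0,0,-0.04],[0,0,-0.04],[0.02,0.008,0],[0.04,0.016,0],[0.04,0.016,0],[0.04,0.016,0],[0.04,0.0155,0],[0.03,0.012,0],[0.02,0.006,0],[0,0,0],[0,0,0],[0,0,0]],"roll":[0,0,0,0,0,0,0,0,0,0,0,0,0]}'; python3 - <<'E'
from station import observe,cams
import cv2,pickle,numpy as np
from h import *
d={}
for n in('scene','top','wrist'): d[n]=cams.snapshot(n)
pickle.dump(d,open('s2.pkl','wb'))
o=observe();print(o['tool_pos'],o['tool_rot'])
t,s,w=d['top'],d['scene'],d['wrist']
def crop(s,u,v,a,h,k): return cv2.resize(s['image'][v:v+h,u:u+a,::-1],None,fx=k,fy=k,interpolation=cv2.INTER_CUBIC)
p=[np.round(px(q,(521,-112.5,54))) for q in(t,s,w)];print(p)
cv2.imwrite('pics/z2.png',np.hstack([crop(s,190,150,100,120,4),crop(w,175,100,200,240,2)]))
E
```

```text
time: 7.2
tool_pos: [521.3, -113.7, 140.1]
tool_rot: [0.629, 0.778, -0.0, 0.0]
wrist_force: [0.0, -0.5, -1.7]
gripper_width: 0.31
grip_force: 30.0
[ 521.33890447 -113.37214485  140.00803955] [ 6.28587983e-01  7.77738481e-01 -5.10756009e-05  2.09115740e-05]
[array([251., 251.]), array([235., 225.]), array([276., 212.])]
```

View pics/z2.png

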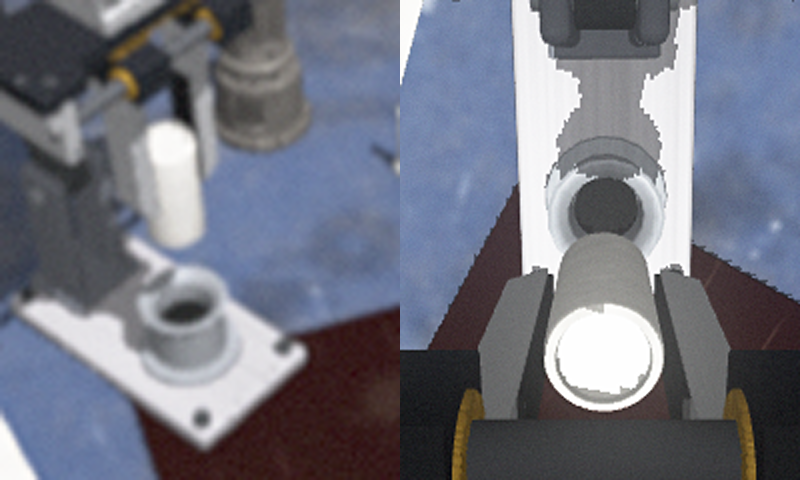

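```bash
python3 - <<'E'
import pickle,cv2,numpy as np
from h import *
d=pickle.load(open('s2.pkl','rb'))
def ov(s,u,v,a,h,k,C):
    im=cv2.resize(s['image'][v:v+h,u:u+a,::-1],None,fx=k,fy=k,interpolation=cv2.INTER_CUBIC)
    for (x,y,z,r),col in C:
        q=np.array([px(s,(x+r*np.cos(f),y+r*np.sin(f),z)) for f in np.linspace(0,6.3,60)])
        cv2.polylines(im,[np.int32((q-(u,v)+.5)*k)],True,col,1)
    return im
C=[((521,-112.5,54,25.5),(0,0,255)),((521,-112.5,48,15.8),(0,255,0)),((521.3,-113.4,175,15),(255,0,0)),((521.3,-113.4,113,15),(255,0,255))]
cv2.imwrite('pics/z3.png',np.hstack([ov(d['scene'],195,160,100,150,4,C),ov(d['wrist'],227,150,100,150,4,C)]))
w=d['wrist'];print(np.linalg.inv(w['camera_from_world'])[:3,3])
E
```

```text
[506.8085029  -43.1168197  320.39495163]
```

View pics/z3.png

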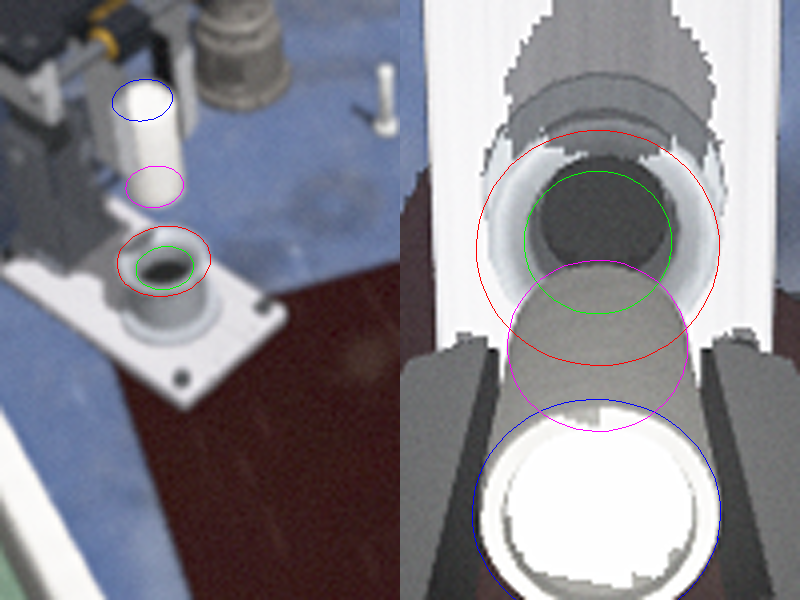

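The wrist view suggests the mouth is a few mm further toward the hinge, about (603,222) in the zoom against a predicted (598,245). The scene view agrees with my estimate. I'll back off 60 mm so the wrist camera looks straight into the bore with nothing in the way.

```bash
python3 -m jog '{"xyz":[[-0.03,0,0],[-0.03,0,0],[0,0,0],[0,0,0],[0,0,0]],"roll":[0,0,0,0,0]}'; python3 - <<'E'
from station import observe,cams
import cv2,pickle,numpy as np
from h import *
w=cams.snapshot('wrist');o=observe();pickle.dump((w,o),open('s3.pkl','wb'));print(o['tool_pos'],o['tool_rot'])
u,v=map(int,px(w,(521,-112.5,54)));u-=70;v-=75;k=4
im=cv2.resize(w['image'][v:v+150,u:u+140,::-1],None,fx=k,fy=k,interpolation=cv2.INTER_CUBIC);im2=im.copy();print(u,v)
for x,y,z,r,c in((521,-112.5,54,25.5,(0,0,255)),(521,-112.5,48,15.8,(0,255,0)),(521,-112.5,54,19.5,(255,0,0))):
    q=np.array([px(w,(x+r*np.cos(f),y+r*np.sin(f),z)) for f in np.linspace(0,6.3,60)])
    cv2.polylines(im2,[np.int32((q-(u,v)+.5)*k)],True,c,1)
cv2.imwrite('pics/z4.png',im2)
E
```

```text
time: 7.98
tool_pos: [534.1, -170.5, 139.9]
tool_rot: [0.628, 0.778, 0.0, -0.0]
wrist_force: [-0.5, 0.7, -1.4]
gripper_width: 0.308
grip_force: 30.0
[ 534.10355178 -170.51908842  139.91962805] [ 6.27797767e-01  7.78376464e-01  8.93621255e-05 -1.91476085e-04]
205 66
```

View pics/z4.png

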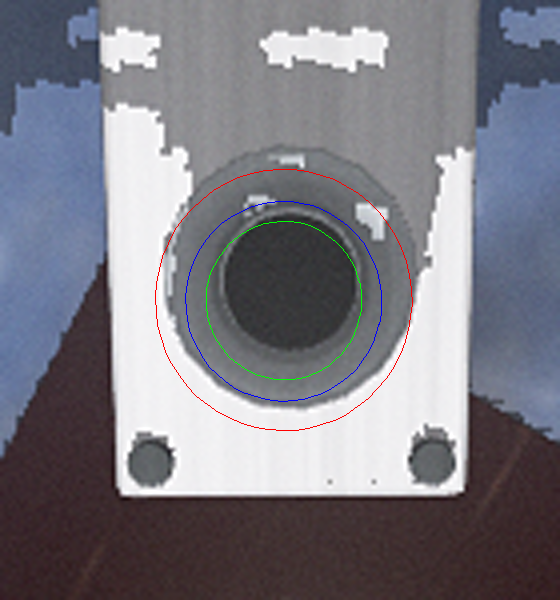

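```bash
python3 - <<'E'
import pickle,numpy as np
from h import *
np.set_printoptions(precision=1,suppress=True)
w,o=pickle.load(open('s3.pkl','rb'));f=lambda p:(np.array(px(w,p))-(205,66)+.5)*4
for z in(54,48,38,14): print(z,f((521,-112.5,z)))
for c in((573.2,-150.7,12),(491.6,-168.7,12)): print('corner pred',f(c))
g=lambda x,y,z:onz(w,205+x/4-.5,66+y/4-.5,z)
print('corners from wrist',g(465,490,12),g(122,495,12))
print('mouth outer',g(290,275,54),'hole',g(290,280,48),g(290,280,38),'flange',g(290,275,15))
E
```

```text
54 [283.8 303.2]
48 [283.9 301.8]
38 [284.1 299.6]
14 [284.5 294.9]
corner pred [464.5 501.3]
corner pred [114.7 502.7]
corners from wrist [ 572.6 -148.    12. ] [ 493.  -166.5   12. ]
mouth outer [ 521.  -106.9   54. ] hole [ 521.3 -108.    48. ] [ 521.4 -108.3   38. ] flange [ 521.3 -107.9   15. ]
```

The wrist view puts the hole centre at zoom (290,280), about 5 mm up from my prediction. The plate corners at (122,495) and (465,490) show the same bias, at about 2.5 mm. With that bias removed, the bore is near (521,-110), and the pin sits about 1 mm behind the TCP along tool x. So I'll aim the TCP at (521.2,-109.3), which the taper can capture, and watch the forces on the way down.

```bash
python3 -m jog '{"xyz":[[0.03,0,0],[0.0325,0.0003,0],[0,0,0.03],[0,0,0.02],[0,0,0.008],[0,0,0],[0,0,0]],"roll":[0,0,0,0,0,0,0]}'; python3 -m jog '{"xyz":[[0,0,0.003],[0,0,0.003],[0,0,0]],"roll":[0,0,0]}'
```

```text
time: 8.9
tool_pos: [521.6, -110.7, 82.6]
tool_rot: [0.628, 0.778, 0.0, 0.0]
wrist_force: [0.5, -0.1, -1.1]
gripper_width: 0.307
grip_force: 30.0
time: 9.28
tool_pos: [521.2, -110.2, 75.9]
tool_rot: [0.628, 0.778, -0.0, -0.0]
wrist_force: [0.2, 0.4, -1.8]
gripper_width: 0.311
grip_force: 30.0
```

```bash
python3 -m jog '{"xyz":[[0,0,0.0015],[0,0,0.0015],[0,0,0]],"roll":[0,0,0]}'; python3 -m jog '{"xyz":[[0,0,0.001],[0,0,0.001],[0,0,0]],"roll":[0,0,0]}'
```

```text
time: 9.65
tool_pos: [521.2, -110.2, 72.9]
tool_rot: [0.628, 0.778, -0.0, -0.0]
wrist_force: [-0.1, 0.8, -1.3]
gripper_width: 0.312
grip_force: 30.0
time: 10.02
tool_pos: [521.2, -110.2, 70.9]
tool_rot: [0.628, 0.778, -0.0, -0.0]
wrist_force: [0.4, 0.5, -1.1]
gripper_width: 0.31
grip_force: 30.0
```

```bash
python3 -m jog '{"xyz":[[0,0,0.001],[0,0,0.001],[0,0,0.001],[0,0,0]],"roll":[0,0,0,0]}'; python3 -m jog '{"xyz":[[0,0,0.001],[0,0,0.001],[0,0,0]],"roll":[0,0,0]}';python3 -m jog '{"xyz":[[0,0,0.001],[0,0,0]],"roll":[0,0]}'
```

```text
time: 10.52
tool_pos: [521.2, -110.2, 67.9]
tool_rot: [0.628, 0.778, -0.0, -0.0]
wrist_force: [-0.3, 0.5, -1.6]
gripper_width: 0.309
grip_force: 30.0
time: 10.9
tool_pos: [521.2, -110.2, 65.9]
tool_rot: [0.628, 0.778, -0.0, -0.0]
wrist_force: [0.7, 0.3, -0.9]
gripper_width: 0.307
grip_force: 30.0
time: 11.15
tool_pos: [521.3, -110.2, 65.0]
tool_rot: [0.628, 0.778, -0.0, -0.0]
wrist_force: [0.6, 1.8, -0.7]
gripper_width: 0.312
grip_force: 30.0
```

```bash
python3 -m jog '{"xyz":[[0,0,0.0007],[0,0,0]],"roll":[0,0]}'; python3 -m jog '{"xyz":[[0,0,0],[0,0,0],[0,0,0],[0,0,0]],"roll":[0,0,0,0]}' 0.5;  python3 - <<'E'
from station import observe,cams
import cv2,pickle,numpy as np
from h import *
w=cams.snapshot('wrist');s=cams.snapshot('scene')
def crop(s,u,v,a,h,k): return cv2.resize(s['image'][v:v+h,u:u+a,::-1],None,fx=k,fy=k,interpolation=cv2.INTER_CUBIC)
cv2.imwrite('pics/z5.png',np.hstack([crop(s,190,160,100,120,4),crop(w,175,100,200,240,2)]))
E
```

```text
time: 11.4
tool_pos: [521.3, -110.2, 64.5]
tool_rot: [0.628, 0.778, 0.0, -0.0]
wrist_force: [-1.9, 2.1, 7.0]
gripper_width: 0.311
grip_force: 30.0
time: 11.9
tool_pos: [521.2, -110.2, 64.2]
tool_rot: [0.628, 0.778, -0.0, -0.0]
wrist_force: [0.4, -0.5, -0.6]
gripper_width: 0.5
grip_force: 0.0
```

View pics/z5.png

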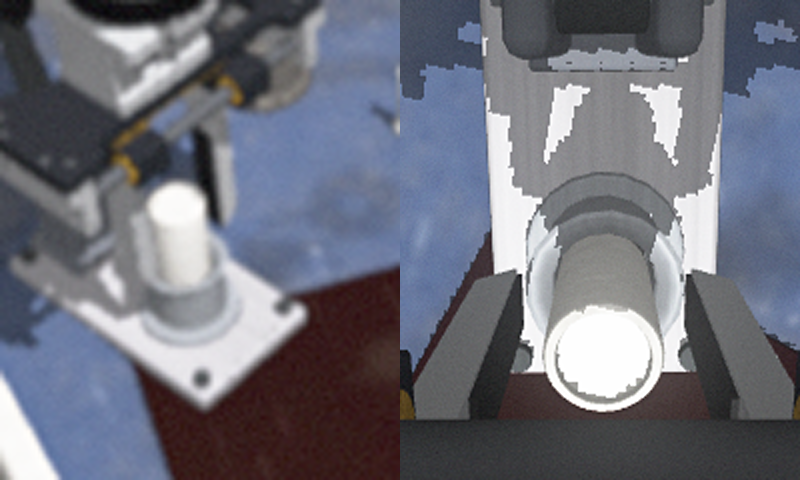

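The pin stands upright in the bore on the ring; its top is at about zoom (178,195) in the scene half. The 7 N felt just before release was the ring taking the load. Next I'll rise, pass over the bar and come down behind it with the fingers shut.

```bash
python3 -m jog '{"xyz":[[0,0,-0.02],[0,0,-0.03],[0,0,-0.05],[0,0,-0.06],[0,0,-0.06],[0,0,-0.03],[0.03,0,0],[0.05,0,0],[0.05,0,0],[0.04,0,0],[0.009,0,0],[0,0,0]],"roll":[0,0,0,0,0,0,0,0,0,0,0,0]}' 0.4; python3 -m jog '{"xyz":[[0,0,0],[0,0,0],[0,0,0],[0,0,0.03],[0,0,0.04],[0,0,0],[0,0,0]],"roll":[0,0,0,0,0,0,0]}' 1
```

```text
time: 13.5
tool_pos: [483.6, 64.3, 314.8]
tool_rot: [0.628, 0.778, 0.0, 0.0]
wrist_force: [0.2, -0.4, -0.2]
gripper_width: 0.601
grip_force: 0.0
time: 14.38
tool_pos: [484.1, 64.6, 245.5]
tool_rot: [0.628, 0.778, 0.0, 0.0]
wrist_force: [-0.4, 1.3, -0.8]
gripper_width: 0.003
grip_force: 0.0
```

```bash
python3 -m jog '{"xyz":[[-0.008,0,0],[-0.012,0,0],[-0.012,0,0],[-0.012,0,0]],"roll":[0,0,0,0]}'; python3 -m jog '{"xyz":[[-0.015,0,0],[-0.015,0,0],[-0.015,0,0],[-0.015,0,0],[-0.015,0,0],[-0.013,0,0],[-0.01,0,0],[-0.006,0,0],[0,0,0]],"roll":[0,0,0,0,0,0,0,0,0]}'
```

```text
time: 14.88
tool_pos: [493.1, 20.9, 244.5]
tool_rot: [0.628, 0.778, 0.0, 0.0]
wrist_force: [-0.2, 3.1, 2.5]
gripper_width: 0.006
grip_force: 1.4
time: 16.0
tool_pos: [514.7, -80.5, 244.3]
tool_rot: [0.628, 0.778, -0.0, 0.0]
wrist_force: [-0.2, 0.4, 0.5]
gripper_width: 0.001
grip_force: 0.0
```

```bash
python3 - <<'E'
from station import observe,cams
import cv2,pickle,numpy as np
from h import *
d={n:cams.snapshot(n) for n in('scene','top','wrist')};pickle.dump(d,open('s6.pkl','wb'));s,w=d['scene'],d['wrist']
b=np.array([521.3,-111,0]);Y=np.array([-.208,.978,0]);X=np.array([.978,.208,0])
for a in(55,60,65,70):
    r=np.radians(a);p=b+Y*(85-175*np.cos(r)+10*np.sin(r))+[0,0,95+175*np.sin(r)+10*np.cos(r)]
    print(a,p,[np.round(px(d['scene'],p+k*X)) for k in(-48,48)],[np.round(px(w,p+k*X)) for k in(-48,48)])
u,v=130,80
cv2.imwrite('pics/z6.png',np.hstack([cv2.resize(s['image'][80:280,150:300,::-1],None,fx=2,fy=2),cv2.resize(w['image'][20:420,30:530,::-1],(500,400))]))
E
```

```text
55 [ 522.79434603 -118.02630009  244.08737211] [array([209., 172.]), array([246., 146.])] [array([198., 311.]), array([354., 311.])]
60 [ 520.01866716 -104.97527155  251.55444566] [array([204., 166.]), array([241., 140.])] [array([193., 297.]), array([358., 298.])]
65 [517.11818453 -91.33742534 257.83004535] [array([198., 160.]), array([236., 135.])] [array([189., 280.]), array([362., 281.])]
70 [514.11497257 -77.2165537  262.86641007] [array([192., 154.]), array([230., 130.])] [array([185., 260.]), array([366., 260.])]
```

View pics/z6.png

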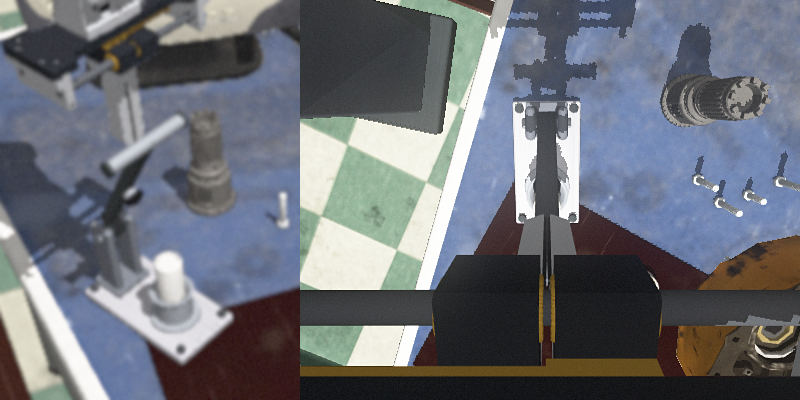

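The scene view has the bar ends at (204,164) and (241,141), which puts the lever at about 60°, clear of the fist. The pin is still upright. Next I'll go over the bar and push it down from above along its arc.

```bash
python3 -m jog '{"xyz":[[0,0,-0.015],[0,0,-0.015],[-0.012,0,0],[-0.013,0,0],[0,0,0.007],[0,0,0.007],[0,0,0]],"roll":[0,0,0,0,0,0,0]}'; python3 -m jog '{"xyz":[[-0.0087,0,0.0054],[-0.0087,0,0.0054],[-0.0086,0,0.0053],[-0.0076,0,0.0068],[-0.0076,0,0.0068],[-0.0076,0,0.0067],[0,0,0]],"roll":[0,0,0,0,0,0,0]}'
```

```text
time: 17.02
tool_pos: [519.9, -104.5, 259.7]
tool_rot: [0.628, 0.778, -0.0, 0.0]
wrist_force: [-0.0, -0.1, 0.4]
gripper_width: 0.005
grip_force: 0.2
time: 17.9
tool_pos: [530.4, -153.2, 223.5]
tool_rot: [0.629, 0.778, -0.0, 0.0]
wrist_force: [1.5, -1.5, 2.2]
gripper_width: 0.008
grip_force: 1.1
```

```bash
python3 -m jog '{"xyz":[[-0.0063,0,0.008],[-0.0063,0,0.008],[-0.0064,0,0.008],[-0.0048,0,0.009],[-0.0048,0,0.009],[-0.0048,0,0.009],[0,0,0]],"roll":[0,0,0,0,0,0,0]}'; python3 -m jog '{"xyz":[[-0.0025,0,0.006],[-0.0025,0,0.006],[0,0,0]],"roll":[0,0,0]}'
```

```text
time: 18.77
tool_pos: [536.7, -184.7, 172.0]
tool_rot: [0.628, 0.778, -0.0, -0.001]
wrist_force: [-0.1, 0.2, -0.3]
gripper_width: 0.006
grip_force: 0.0
time: 19.15
tool_pos: [538.2, -189.6, 160.5]
tool_rot: [0.628, 0.778, -0.0, -0.0]
wrist_force: [-1.0, 0.2, 0.6]
gripper_width: 0.006
grip_force: 0.0
```

```bash
python3 -m jog '{"xyz":[[-0.0015,0,0.003],[-0.001,0,0.003],[0,0,0]],"roll":[0,0,0]}'; python3 -m jog '{"xyz":[[-0.001,0,0.002],[-0.001,0,0.002],[0,0,0]],"roll":[0,0,0]}'; python3 -m jog '{"xyz":[[-0.0005,0,0.001],[0,0,0.001],[0,0,0]],"roll":[0,0,0]}'
```

```text
time: 19.52
tool_pos: [538.8, -192.1, 154.7]
tool_rot: [0.628, 0.778, -0.0, -0.0]
wrist_force: [0.6, 0.4, -0.8]
gripper_width: 0.006
grip_force: 0.0
time: 19.9
tool_pos: [539.2, -194.1, 150.7]
tool_rot: [0.628, 0.778, -0.0, -0.0]
wrist_force: [0.0, -0.6, 0.4]
gripper_width: 0.003
grip_force: 0.0
time: 20.27
tool_pos: [539.4, -194.6, 148.9]
tool_rot: [0.628, 0.778, -0.0, 0.0]
wrist_force: [0.3, 0.4, 0.4]
gripper_width: 0.003
grip_force: 0.1
```

```bash
for i in 1; do :; done; python3 -m jog '{"xyz":[[0,0,0.001],[0,0,0.001],[0,0,0]],"roll":[0,0,0]}'|sed -n '2p;4p'; python3 -m jog '{"xyz":[[0,0,0.001],[0,0,0.001],[0,0,0]],"roll":[0,0,0]}'|sed -n '2p;4p'; python3 -m jog '{"xyz":[[0,0,0.001],[0,0,0.001],[0,0,0]],"roll":[0,0,0]}'|sed -n '2p;4p'
```

```text
tool_pos: [539.4, -194.4, 146.8]
wrist_force: [0.7, -0.4, 0.3]
tool_pos: [539.5, -194.8, 145.0]
wrist_force: [-0.3, -2.0, 3.2]
tool_pos: [539.6, -195.2, 143.2]
wrist_force: [0.2, -4.1, 4.7]
```

```bash
python3 -m jog '{"xyz":[[-0.001,0,0.001],[0,0,0.001],[0,0,0]],"roll":[0,0,0]}'|sed -n '2p;4p'; python3 -m jog '{"xyz":[[-0.0005,0,0.001],[0,0,0.001],[0,0,0]],"roll":[0,0,0]}'|sed -n '2p;4p'; python3 -m jog '{"xyz":[[-0.0005,0,0.001],[0,0,0.001],[0,0,0]],"roll":[0,0,0]}'|sed -n '2p;4p'; python3 -m jog '{"xyz":[[-0.0005,0,0.001],[0,0,0.001],[0,0,0]],"roll":[0,0,0]}'|sed -n '2p;4p'
```

```text
tool_pos: [539.8, -195.8, 141.1]
wrist_force: [-0.7, -2.9, 4.3]
tool_pos: [539.9, -196.3, 139.0]
wrist_force: [0.2, -2.9, 3.7]
tool_pos: [540.0, -196.8, 137.0]
wrist_force: [0.1, -2.9, 5.0]
tool_pos: [540.1, -197.2, 135.0]
wrist_force: [0.8, -3.3, 4.9]
```

```bash
python3 -m jog '{"xyz":[[-0.0005,0,0.001],[0,0,0.001],[0,0,0]],"roll":[0,0,0]}'|sed -n '2p;4p'; python3 -m jog '{"xyz":[[-0.0004,0,0.001],[0,0,0.001],[0,0,0]],"roll":[0,0,0]}'|sed -n '2p;4p'; python3 -m jog '{"xyz":[[-0.0003,0,0.001],[0,0,0]],"roll":[0,0]}'|sed -n '2p;4p'; python3 -m jog '{"xyz":[[-0.0002,0,0.001],[0,0,0]],"roll":[0,0]}'|sed -n '2p;4p'
```

```text
tool_pos: [540.2, -197.7, 133.0]
wrist_force: [0.8, -2.8, 4.2]
tool_pos: [540.3, -198.1, 131.0]
wrist_force: [1.8, -4.1, 4.5]
tool_pos: [540.3, -198.3, 130.0]
wrist_force: [-0.5, -3.0, 5.4]
tool_pos: [540.4, -198.5, 129.0]
wrist_force: [0.8, -2.9, 4.4]
```

```bash
python3 -m jog '{"xyz":[[-0.0002,0,0.001],[0,0,0]],"roll":[0,0]}'|sed -n '2p;4p'
```

```text
tool_pos: [540.4, -198.7, 128.0]
wrist_force: [0.9, -3.1, 5.3]
```

```bash
python3 -m jog '{"xyz":[[-0.0002,0,0.001],[0,0,0]],"roll":[0,0]}'|sed -n '2p;4p'
```

```text
tool_pos: [540.5, -198.9, 127.0]
wrist_force: [0.4, -4.0, 3.9]
```

Steady at about 4–5 N, so the pin is still moving. I'll switch to 0.4 mm steps, each one conditional on the force staying low.

```bash
cat > ok.sh <<'E'
#!/bin/sh
# prints z position and vertical force; fails above 8.5 N
tr -d '],' | awk '/tool_pos/{z=$NF} /wrist_force/{f=$NF} END{print z,f; exit (f>8.5||f=="")}'
E
chmod +x ok.sh
python3 -m jog '{"xyz":[[0,0,0.0004],[0,0,0]],"roll":[0,0]}'|./ok.sh && python3 -m jog '{"xyz":[[-0.0001,0,0.0004],[0,0,0]],"roll":[0,0]}'|./ok.sh && python3 -m jog '{"xyz":[[0,0,0.0004],[0,0,0]],"roll":[0,0]}'|./ok.sh && python3 -m jog '{"xyz":[[-0.0001,0,0.0004],[0,0,0]],"roll":[0,0]}'|./ok.sh && python3 -m jog '{"xyz":[[0,0,0.0004],[0,0,0]],"roll":[0,0]}'|./ok.sh && python3 -m jog '{"xyz":[[-0.0001,0,0.0004],[0,0,0]],"roll":[0,0]}'|./ok.sh && python3 -m jog '{"xyz":[[0,0,0.0004],[0,0,0]],"roll":[0,0]}'|./ok.sh && python3 -m jog '{"xyz":[[-0.0001,0,0.0004],[0,0,0]],"roll":[0,0]}'|./ok.sh && python3 -m jog '{"xyz":[[0,0,0.0004],[0,0,0]],"roll":[0,0]}'|./ok.sh && python3 -m jog '{"xyz":[[-0.0001,0,0.0004],[0,0,0]],"roll":[0,0]}'|./ok.sh
```

```text
126.6 5.6
126.2 4.9
125.8 5.2
125.4 5.7
125.0 5.4
124.6 5.7
124.2 4.2
123.8 5.6
123.4 4.7
123.0 4.7
```

```bash

python3 -m jog '{"xyz":[[0,0,0.0005],[0,0,0]],"roll":[0,0]}'|./ok.sh && python3 -m jog '{"xyz":[[-0.0001,0,0.0005],[0,0,0]],"roll":[0,0]}'|./ok.sh && python3 -m jog '{"xyz":[[0,0,0.0005],[0,0,0]],"roll":[0,0]}'|./ok.sh && python3 -m jog '{"xyz":[[-0.0001,0,0.0005],[0,0,0]],"roll":[0,0]}'|./ok.sh && python3 -m jog '{"xyz":[[0,0,0.0005],[0,0,0]],"roll":[0,0]}'|./ok.sh && python3 -m jog '{"xyz":[[-0.0001,0,0.0005],[0,0,0]],"roll":[0,0]}'|./ok.sh && python3 -m jog '{"xyz":[[0,0,0.0005],[0,0,0]],"roll":[0,0]}'|./ok.sh && python3 -m jog '{"xyz":[[-0.0001,0,0.0005],[0,0,0]],"roll":[0,0]}'|./ok.sh && python3 -m jog '{"xyz":[[0,0,0.0005],[0,0,0]],"roll":[0,0]}'|./ok.sh && python3 -m jog '{"xyz":[[-0.0001,0,0.0005],[0,0,0]],"roll":[0,0]}'|./ok.sh; python3 -c "from station import observe as o;print(o()['time'])"
```

```text
122.6 6.2
122.2 8.7
27.65
```

The force is rising at z = 122.2, which fits the stop at about 11 mm of pin travel. I'll confirm it with small steps.

```bash
python3 -m jog '{"xyz":[[0,0,0.0002],[0,0,0]],"roll":[0,0]}'|./ok.sh; python3 -m jog '{"xyz":[[0,0,0],[0,0,0]],"roll":[0,0]}'|./ok.sh
```

```text
122.1 9.4
122.1 9.4
```

```bash
python3 -m jog '{"xyz":[[0,0,0.0003],[0,0,0]],"roll":[0,0]}'|./ok.sh; python3 -m jog '{"xyz":[[0,0,0.0002],[0,0,0]],"roll":[0,0]}'|./ok.sh
```

```text
121.9 12.1
121.8 14.5
```

The force went from 5 to 14.5 N within about 0.8 mm, so the pin is on the stop. I'll lift off straight up and check.

```bash
python3 -m jog '{"xyz":[[0,0,-0.001],[0,0,-0.004],[0,0,-0.01],[0,0,-0.03],[0,0,-0.05],[0,0,-0.05],[0,0,-0.03],[-0.04,0,0],[-0.04,0,0],[0,0,0],[0,0,0]],"roll":[0,0,0,0,0,0,0,0,0,0,0]}'; python3 - <<'E'
from station import cams
import cv2,numpy as np
from h import *
d={n:cams.snapshot(n) for n in('scene','top','wrist')};s,w=d['scene'],d['wrist']
b=np.array([521.3,-111,0]);Y=np.array([-.208,.978,0]);X=np.array([.978,.208,0])
for r in(0,.05,.1,.15,.2):
    p=b+Y*(85-175*np.cos(r)+10*np.sin(r))+[0,0,95+175*np.sin(r)+10*np.cos(r)]
    print(r,[np.round(px(s,p+k*X)) for k in(-48,48)])
cv2.imwrite('pics/z7.png',np.hstack([cv2.resize(s['image'][150:350,170:320,::-1],None,fx=2.5,fy=2.5),cv2.resize(w['image'][:,:,::-1],(425,319))[:, :] if 0 else cv2.resize(w['image'][:,:,::-1],(425,500))]))
E
```

```text
time: 30.02
tool_pos: [557.1, -277.1, 296.2]
tool_rot: [0.628, 0.778, -0.0, -0.0]
wrist_force: [-0.9, -0.2, -0.9]
gripper_width: 0.006
grip_force: 0.0
0 [array([248., 243.]), array([280., 216.])]
0.05 [array([247., 240.]), array([280., 213.])]
0.1 [array([246., 237.]), array([279., 209.])]
0.15 [array([245., 234.]), array([279., 206.])]
0.2 [array([244., 230.]), array([278., 203.])]
```

View pics/z7.png

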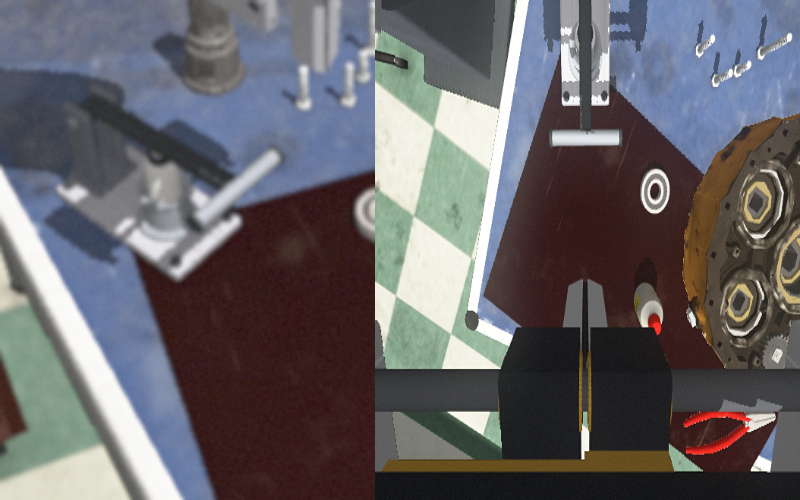

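The lever is closed on the pin. The bar ends at (249,238) and (282,211) put it at about 0.05–0.1 rad, and the bearing and bottle stand where they were.

```bash
python3 -c "from station import ticket;print(ticket.finish_job())"
```

```text
the job is handed in; nothing more can be done
None
```

The job is handed in at about 30 s of the 69 s allowed: the pin is pressed home on the stop after about 11 mm of travel (peak reading 14.5 N at the bar), the lever is left closed on it, the robot is clear, and the other parts look undisturbed.

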